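# Scan in a shelf label and press its holder home behind the shelf lip

### The arm

A 6-joint arm with a two-finger parallel gripper is mounted at the origin on the work surface. World frame = base frame: x ahead of the robot, y to its left, z up, the work surface at z = 0. Lengths are in m, angles in rad, forces in N, time in s.
With the tool pointing down it reaches from about 0.3 to 0.875 m from the base axis. Payload 6.4 kg.
Tool frame: the origin (TCP) lies between the finger pads, 19 mm behind the fingertips; this is the grasp point; z points along the fingers, y is the line along which they close (so a half turn about z gives the same grasp; the last joint's range is limited). The gripper opens to 85 mm and grips with 20 to 120 N. Pads are 22 mm wide; open, the fingers measure 114 mm over their backs; the gripper's body (76 mm by 85 mm) begins 54 mm behind the grasp point. The pads swing forward as they close: fully open they stand 13 mm farther back than shut.
Start: joints at [-1.308, 0.181, 1.607, -0, 1.354, -0.206], TCP at [0.26, -0.513, 0.25] pointing down, gripper open.
Joint ranges: [-2.99, 2.99], [-0.89, 2.07], [0.3, 2.58], [-1.14, 4.28], [0, 2.63], [-3.12, 3.12]. Speed limits (rad/s): [2.57, 2.57, 3.01, 3.14, 3.14, 3.14].

### API

Orientations are given as a unit quaternion [w, x, y, z].
In Python, from bench import readout, vision, ctrl gives the robot as it stands.
- The arm moves only by the tool play_rows, never from a script. Its arguments are lists of equal length, an entry for each row: "xyz": the shift along the tool's x, y, z in mm, a list of three; "rot": the turn, a rotation vector about the tool's x, y, z in rad, a list of three; "grip": the opening, from 0 (shut) to 1 (fully open). In form: {"xyz": [[x, y, z], ...], "rot": [[rx, ry, rz], ...], "grip": [grip, ...]}. A call has exactly 10 rows; each row is the pose to reach, as a shift and turn from the pose commanded when the call began, along the tool's axes at that moment; what a row does not reach only later rows make up. A row lasts 1/8 s, in which the tool goes at most 62.5 mm and 10.7 degrees, less where a joint would pass 70% of its speed; a pose out of reach is approached as far as the arm can. A call with a gripper value outside its range is refused whole. The fingers move at their own pace and stop on an object; the grip force is fixed at half the most. Time passes only in rows, so rows that repeat a pose let the fingers close, or fill a call up. It gives the time, the measured TCP pose, the force, the opening and the grip force at its end, in the units of the state.
- readout.get_obs(): the state, without advancing time (a new reading comes with each control period).
- vision.camera(name): name is "side" or "top"; returns a dict with "color" (400x640x3 uint8, red, green, blue), "depth" (400x640 float32, m along the optical axis (not along the pixel's ray), 0 where there is no reading), "camera_matrix" (3x3 intrinsics, pixels), "k1" (the pictures are not rectified: a ray, as slopes to the right and down, at radius r is drawn at 1 + k1 r^2 times it, then the intrinsics apply), "extrinsics" (4x4, takes a point from camera to world coordinates). Camera axes: x right, y down, z forward; pixel columns grow to the right and rows downward; lengths in m; the calibration is good to about 2 mm. A picture is of the moment at which its call begins.
- ctrl.hand_in(): hands the job in; it is judged then, once.
The state is a dict: "time_s": time; "q": joint angles; "dq": joint speeds; "joint_efforts": joint torques, N m; "eef_pos": TCP position; "eef_rot": TCP orientation; "wrist_force": force on the tool from outside, world axes, zero at the start; "torque": the same for the moment, N m; "opening": opening from 0.0 (shut) to 1.0 (fully open); "grasp_force": force on a finger pad.
Only numpy, scipy, OpenCV 4.12 (cv2) and the standard library are available. Lean on these libraries where they do the work, as an engineer would, in place of code of your own. Each camera call takes 0.05 s, during which the arm holds its last target. There are 200 camera calls.

### The job

Pick up the loose label holder standing on the bench and show its barcode squarely to the bench scanner's window, level with it and about a hand's width (80 mm) away, keeping it still there for a good two seconds so that it reads. Then push the holder down over the reagent shelf's front lip, tongue behind the lip and label facing out to the front, centred in front of the wide jar, until it is fully home; finish while still gripping it and pressing it firmly down, so that I can put in its screws. Leave the jar, the bottles and the brush where they are.

Things in the scene. Friction and masses are not known exactly. Their poses are not given: they have to be found in the camera images.
- holder: Loose grey plastic label holder, 36 to 60 g, upright on the bench, 62 mm high. Origin: centre of its underside; z up; label faces its -x. An inverted U astride y: label plate x -10 to -6 mm, 70 wide (y), z 0 to 36; tongue x +6 to +10, 50 wide, round lower edge, z 0 to 30; 12 mm gap between them, open below, closed by a bridge (underside z = 30, top z = 36). Finger tab on top.
- tab (a point): Finger tab on the holder, gripped across x: 10 mm thick (x), 40 mm wide (y), z = 36 to 62 mm of the holder, centred on it. This point is at z = 55 mm, on the centre line; axes as the holder's. With the TCP 58 mm above the holder's underside the fingertips stand just above the bridge and stay clear of the lip when the holder is home.
- label (a point): Middle of the barcode label's face, on the front of the label plate: 10 mm in -x of the holder's centre line and 21 mm above its underside; axes as the holder's. White label 56 x 24 mm with black bars.
- scanner: Presentation barcode scanner, fixed on the bench: grey head 76 mm wide, 86 mm high, 58 mm deep on a neck and a round foot (92 mm), 163 mm high in all. Origin under its middle on the bench; its window faces its own -x.
- scan_window (a point): Middle of the scanner's dark window, 115 mm above the bench; axes as the scanner's: -x points out of the window along the beam, y sideways, z up. It reads a label 40 to 160 mm out in -x, within 35 mm of the beam sideways and in height, its face turned to the window within 0.3 rad, held still for 1.5 s.
- shelf: Fixed oak bench-top shelf, 620 mm wide (y), board 220 mm deep, its top 120 mm above the bench. Origin on the bench under the middle of the front lip; front faces -x. The lip is an upright aluminium wall 8 mm thick (x -4 to +4 mm) along the whole front, 35 mm higher than the board. Two like holders are screwed on it, 245 mm either side of its middle, tops 187 mm above the bench.
- strip (a joint): Sprung steel grip strip behind the lip, 190 mm either side of its middle. Its face stands 2.5 mm behind the lip at rest, flared open to 10 mm at its mouth 4 mm below the lip's top; it gives to the rear (joint value, m, 0 to 0.008; 1200 N/m, preload 3.6 N) and presses the tongue to the lip. The tongue needs a push of 5 to 12 N from 10 to 20 mm below the lip's top, then some 2 N.
- lip_bead: Rounded top bead (radius 3.6 mm) of the shelf's lip. Origin: middle of the lip's length, at the very top, 155 mm above the bench; axes as the shelf's: y along the lip, -x to the front. When home the holder's bridge rests on this bead: its origin is then 30 mm below this point, over the lip's middle (x = 0), its axes in line with the shelf's.
- jar: The wide glass jar, 76 mm in diameter, 85 mm high, with a steel lid, on the shelf board 110 to 125 mm behind the lip, in one of three places about 130 mm apart. Origin: centre of its underside; axes as the shelf's. The holder belongs on the lip straight in front of it.
- amber: Amber glass bottle, 52 mm in diameter, 105 mm high, on the shelf board. Origin: centre of its underside. Not to be disturbed.
- white: White plastic bottle, 48 mm in diameter, 95 mm high, on the shelf board. Origin: centre of its underside. Not to be disturbed.
- brush: Small brush, 170 mm long along its own x, lying on the bench. Origin: underside, about its middle. Not to be disturbed.
Mind the look-alikes: they are no part of the job. There is more than one size of the holder; the one meant has the size given above.

How it is judged:
On the way:
1. the gripped holder's barcode is held still and square in front of the scanner's window for 1.5 s (x of label in the frame of scan_window between -0.16 and -0.04 m and y of label in the frame of scan_window between -0.035 and 0.035 m and z of label in the frame of scan_window between -0.035 and 0.035 m and x of scan_window in the frame of holder below -0.045 m and angle between the x axis of holder and the x axis of scan_window, either way round below 0.3 rad and linear speed of holder below 0.03 m/s and angular speed of holder below 0.3 rad/s and contact force between the fingers and holder above 1 N), for 1.5 s.
At the end, for the whole second after the job is handed in: The holder's bridge is down on the lip (origin 27.5 to 34 mm below its top, 6 mm fore and aft), upright and in line within 0.1 rad, label to the front, within 18 mm of straight before the wide jar, at rest, still gripped (over 2 N) and pressed on the bead with over 3 N (z of holder in the frame of lip_bead between -0.034 and -0.0275 m and x of holder in the frame of lip_bead between -0.006 and 0.006 m and y of holder in the frame of jar between -0.018 and 0.018 m and x of label in the frame of lip_bead below -0.004 m and angle between the x axis of holder and the x axis of lip_bead, either way round below 0.1 rad and angle between holder's own z axis and vertical below 0.1 rad and contact force between holder and lip_bead above 3 N and contact force between the fingers and holder above 2 N and linear speed of holder below 0.01 m/s); the arm keeps its last pose, push and grip.
It fails at once if the jar is moved more than 20 mm (distance of jar from where it was at the start of the episode above 0.02 m).
It fails at once if the amber is moved more than 20 mm (distance of amber from where it was at the start of the episode above 0.02 m).
It fails at once if the white is moved more than 20 mm (distance of white from where it was at the start of the episode above 0.02 m).
It fails at once if the brush is moved more than 20 mm (distance of brush from where it was at the start of the episode above 0.02 m).
It also fails if it takes over 61 s, if anything falls off the work surface, if the arm or the gripper's body presses on something with over 40 N, if the wrist force passes 120 N, or if a joint passes its speed limit or range.

## Working session

There is one attempt and no reset: what is moved stays moved. The work goes in short steps, Python scripts to look and compute and a tool call to move; the robot and the scene stay as the last step left them, time stands still between calls to the robot, and variables do not carry over. Pictures are saved under pics/ and viewed, at most 10 in all, crops included, and the job is handed in when it is done.

Besides the shell and the picture viewer there is one more tool, called after "Call:" as a command line: name --argument value ..., lists and objects as JSON in quotes. play_rows: Moves the arm, as the interface text tells. Its arguments: {"type":"object","properties":{"xyz":{"type":"array","items":{"type":"array","items":{"type":"number"}}},"rot":{"type":"array","items":{"type":"array","items":{"type":"number"}}},"grip":{"type":"array","items":{"type":"number"}}},"required":["xyz","rot","grip"]}

```bash
mkdir -p pics
cat > h.py <<'E'
import numpy as np, cv2
from bench import readout, vision, ctrl
def snap(n):
    d=vision.camera(n); np.savez('%s.npz'%n,**d); return d
def load(n): return dict(np.load('%s.npz'%n))
def ray(d,u,v):
    K=d['camera_matrix']; a=np.array([(u-K[0,2])/K[0,0],(v-K[1,2])/K[1,1]]); s=a.copy()
    for _ in range(20): s=a/(1+float(d['k1'])*(s@s))
    return np.array([*s,1.])
def pt(d,u,v,r=1):
    z=d['depth'][int(v)-r:int(v)+r+1,int(u)-r:int(u)+r+1]; z=np.median(z[z>0])
    T=d['extrinsics']; return T[:3,:3]@(ray(d,u,v)*z)+T[:3,3]
def atz(d,u,v,z):
    T=d['extrinsics']; r=T[:3,:3]@ray(d,u,v); o=T[:3,3]; return o+r*(z-o[2])/r[2]
def cloud(d):
    K=d['camera_matrix']; vv,uu=np.mgrid[0:400,0:640]
    a=np.stack([(uu-K[0,2])/K[0,0],(vv-K[1,2])/K[1,1]],-1); s=a
    for _ in range(20): s=a/(1+float(d['k1'])*(s**2).sum(-1,keepdims=True))
    p=np.concatenate([s,np.ones((400,640,1))],-1)*d['depth'][...,None]
    T=d['extrinsics']; P=p@T[:3,:3].T+T[:3,3]; P[d['depth']<=0]=np.nan; return P
E
python3 - <<'E'
from h import *
for n in('side','top'):
    d=snap(n); cv2.imwrite(f'pics/{n}0.png',d['color'][...,::-1]); print(n,d['extrinsics'].round(3).tolist(),d['k1'],d['camera_matrix'].tolist())
print(readout.get_obs())
E
```

```text
side [[0.993, -0.084, 0.084, 0.483], [-0.118, -0.769, 0.628, -0.735], [0.012, -0.634, -0.773, 1.127], [0.0, 0.0, 0.0, 1.0]] 0.02527270206090773 [[505.9958409886488, 0.0, 327.50879989623064], [0.0, 505.9958409886488, 200.42151185791587], [0.0, 0.0, 1.0]]
top [[0.006, -0.986, 0.168, 0.403], [-1.0, -0.001, 0.028, 0.075], [-0.028, -0.168, -0.985, 1.14], [0.0, 0.0, 0.0, 1.0]] -0.04016231810647864 [[430.69909509396314, 0.0, 321.2755826199659], [0.0, 430.69909509396314, 199.65040632234144], [0.0, 0.0, 1.0]]
{'time_s': 0.1, 'q': array([-1.30831483e+00,  1.81451481e-01,  1.60792673e+00, -1.95764964e-05,
        1.35381412e+00, -2.06278029e-01]), 'dq': array([-3.23205565e-04, -1.14210406e-03, -3.35132171e-03, -1.02943301e-03,
        8.38282218e-05, -1.75122670e-03]), 'joint_efforts': array([ 2.49969034e-04, -4.45877695e+01, -3.52239132e+01, -1.79066974e-04,
        4.05557643e-03,  1.57846762e-05]), 'eef_pos': array([ 0.2596677 , -0.5124891 ,  0.24917376]), 'eef_rot': array([-7.99253909e-04,  9.72657770e-01,  2.32241734e-01, -3.20271509e-05]), 'wrist_force': array([ 0.13555892, -0.53752715, -0.34364131]), 'torque': array([ 0.02774067, -0.02952559, -0.0258932 ]), 'grasp_force': 0.0, 'opening': 1.0019090949604712}
```

View pics/side0.png

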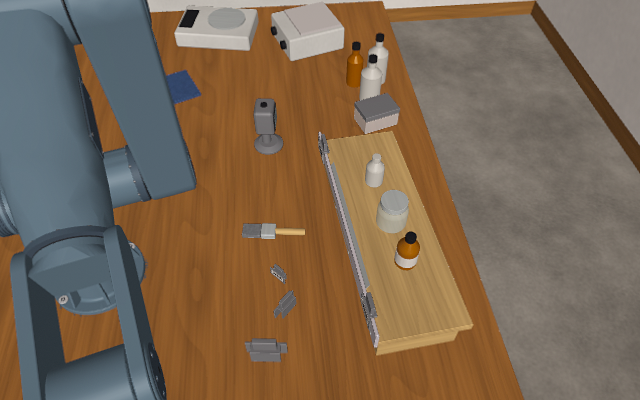

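View pics/top0.png

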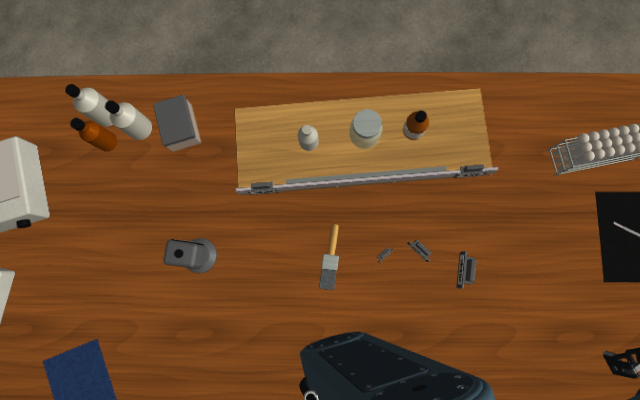

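Side view: candidates for the holder are at (278,273), (285,304) and (266,350). In the top view they are at (385,255), (419,250) and (466,269), plus the two fixed ones on the lip at (262,187) and (471,170). The jar is at top (366,127) and the scanner at top (190,254). I'll measure sizes next.

Run:
```python
from h import *
t=load('top'); s=load('side')
Pt,Ps=cloud(t),cloud(s)
A=np.concatenate([Pt.reshape(-1,3),Ps.reshape(-1,3)]); A=A[~np.isnan(A[:,0])]
for n,(u,v) in dict(small=(385,255),med=(419,250),large=(466,269)).items():
    c=atz(t,u,v,.03)[:2]
    for nm,P in(('t',Pt),('s',Ps)):
        B=P.reshape(-1,3); B=B[(np.hypot(*(B[:,:2]-c).T)<.05)&(B[:,2]>.008)]
        if len(B)<5: continue
        (cx,cy),wh,a=cv2.minAreaRect(B[:,:2].astype(np.float32))
        tb=B[B[:,2]>np.percentile(B[:,2],98)-.012]
        print(n,nm,c.round(3),len(B),'rect',round(cx,3),round(cy,3),np.round(wh,3),a,'h',np.percentile(B[:,2],[50,98]).round(3),'topmean',tb.mean(0).round(3),'bbox',np.round(cv2.minAreaRect(tb[:,:2].astype(np.float32))[1],3))
for n,uv in dict(jar=(366,120),amber=(420,117),white=(308,131),board=(280,140),lipL=(300,184),lipR=(440,174)).items(): print(n,pt(t,*uv).round(4))
B=Ps.reshape(-1,3)
# scanner
c=pt(t,180,252)[:2]
for nm,P in(('t',Pt),('s',Ps)):
    B=P.reshape(-1,3);B=B[(np.hypot(*(B[:,:2]-c).T)<.08)&(B[:,2]>.1)]
    print('scan',nm,len(B),cv2.minAreaRect(B[B[:,2]>.14][:,:2].astype(np.float32)),B.min(0),B.max(0))
    B=P.reshape(-1,3);B=B[(np.hypot(*(B[:,:2]-c).T)<.1)&(B[:,2]>.004)&(B[:,2]<.025)]
    print('foot',cv2.minEnclosingCircle(B[:,:2].astype(np.float32)))
a=cv2.resize(t['color'][225:300,360:490],None,fx=4,fy=4,interpolation=cv2.INTER_CUBIC)
b=cv2.resize(s['color'][255:370,230:310],None,fx=4,fy=4,interpolation=cv2.INTER_CUBIC)[:,:]
c=cv2.resize(s['color'][90:160,235:300],None,fx=4,fy=4,interpolation=cv2.INTER_CUBIC)
W=np.zeros((600,800,3),np.uint8);W[:300,:520]=a;W[:460,480+0:480+320]=b;W[310:590,:260]=c
cv2.imwrite('pics/crop1.png',W[...,::-1])
```

```text
small t [ 0.449 -0.056] 99 rect 0.452 -0.055 [0.015 0.049] 43.4711799621582 h [0.027 0.047] topmean [ 0.453 -0.055  0.045] bbox [0.006 0.029]
small s [ 0.449 -0.056] 149 rect 0.452 -0.057 [0.016 0.05 ] 45.702049255371094 h [0.026 0.046] topmean [ 0.453 -0.058  0.042] bbox [0.009 0.03 ]
med t [ 0.462 -0.143] 214 rect 0.464 -0.148 [0.068 0.021] 44.048622131347656 h [0.036 0.064] topmean [ 0.465 -0.147  0.061] bbox [0.038 0.01 ]
med s [ 0.462 -0.143] 317 rect 0.465 -0.15 [0.071 0.022] 43.56041717529297 h [0.036 0.064] topmean [ 0.465 -0.151  0.06 ] bbox [0.04  0.012]
large t [ 0.414 -0.261] 518 rect 0.412 -0.259 [0.028 0.093] 83.2153549194336 h [0.048 0.085] topmean [ 0.411 -0.26   0.081] bbox [0.014 0.053]
large s [ 0.414 -0.261] 757 rect 0.412 -0.262 [0.03  0.093] 81.05010986328125 h [0.048 0.085] topmean [ 0.413 -0.263  0.082] bbox [0.014 0.052]
jar [0.7454 0.0018 0.2056]
amber [ 0.7454 -0.1168  0.2242]
white [0.7164 0.1327 0.2151]
board [0.7258 0.2077 0.1197]
lipL [0.6077 0.1538 0.1541]
lipR [ 0.6324 -0.1741  0.1512]
scan t 956 ((0.44519421458244324, 0.42889583110809326), (0.07361295074224472, 0.06044831871986389), 82.26856231689453) [0.41349093 0.38982885 0.10028556] [0.47878285 0.46661733 0.16657651]
foot ((0.44789984822273254, 0.4255485534667969), 0.09927762299776077)
scan s 634 ((0.4457797110080719, 0.4234923720359802), (0.07360295206308365, 0.059699781239032745), 82.4106216430664) [0.4129001  0.38438106 0.10020621] [0.47962995 0.46218105 0.16682816]
foot ((0.44483017921447754, 0.4228453040122986), 0.09649528563022614)
```

View pics/crop1.png

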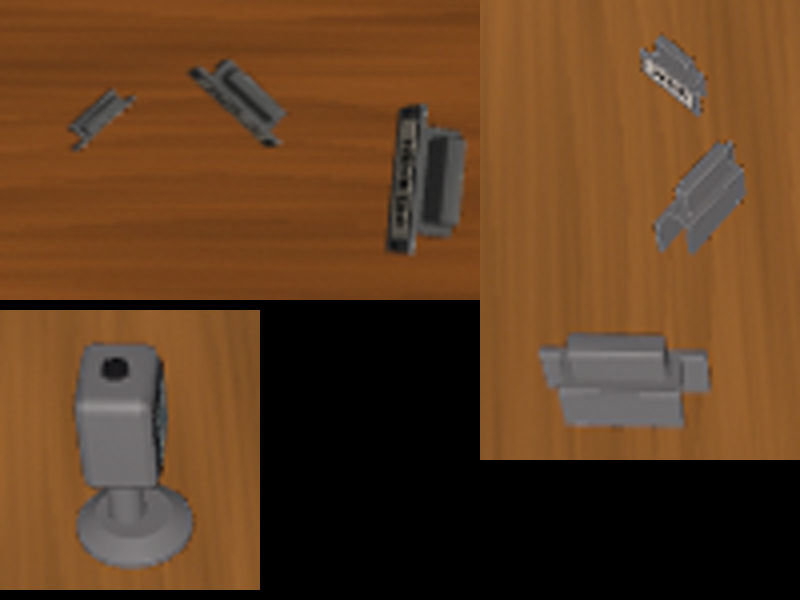

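The middle one (top 419,250, side 285,304) is the right size: 70 x 21 mm, 62 mm high, 40 x 10 mm tab. The other two are 47 mm and 84 mm high. The scanner window faces world +x, the dark edge at the right in the side crop. Next I'll refine the numbers.

Run:
```python
from h import *
t=load('top'); s=load('side')
for nm,d in(('t',t),('s',s)):
    P=cloud(d).reshape(-1,3); P=P[~np.isnan(P[:,0])]
    c=np.array([.465,-.149]); a=np.radians(-46.2); ex=np.array([np.cos(a),np.sin(a)]); ey=np.array([-ex[1],ex[0]])
    B=P[(np.hypot(*(P[:,:2]-c).T)<.05)&(P[:,2]>.008)]; X=(B[:,:2]-c)@ex; Y=(B[:,:2]-c)@ey
    for lo,hi in((-.013,-.0065),(-.0065,.0065),(.0065,.013)):
        for zl,zh in((.008,.04),(.042,.07)):
            m=(X>lo)&(X<hi)&(B[:,2]>zl)&(B[:,2]<zh)
            if m.sum()>3: print(nm,lo,zl,m.sum(),'y',Y[m].min().round(4),Y[m].max().round(4),'meanx',X[m].mean().round(4))
    # lip top
    L=P[(P[:,2]>.147)&(P[:,2]<.163)&(P[:,0]>.56)&(P[:,0]<.68)&(abs(P[:,1])<.19)]
    k=np.polyfit(L[:,1],L[:,0],1)
    for _ in range(3): r=abs(L[:,0]-np.polyval(k,L[:,1])); L=L[r<.006]; k=np.polyfit(L[:,1],L[:,0],1)
    r=L[:,0]-np.polyval(k,L[:,1])
    print('lip',nm,len(L),k,'x res',r.min(),r.max(),'z',np.percentile(L[:,2],[10,50,95]).round(4))
    J=P[(np.hypot(P[:,0]-.745,P[:,1]-.002)<.06)&(P[:,2]>.197)&(P[:,2]<.215)]
    print('jar',cv2.minEnclosingCircle(J[:,:2].astype(np.float32)),J.mean(0))
    S=P[(P[:,2]>.09)&(P[:,2]<.13)&(np.hypot(P[:,0]-.475,P[:,1]-.42)<.05)]; print('scanface',len(S),S.max(0) if len(S) else 0)
```

```text
t -0.013 0.008 95 y -0.0338 0.0343 meanx -0.0097
t -0.0065 0.008 29 y -0.0231 0.0247 meanx -0.0024
t -0.0065 0.042 78 y -0.0181 0.0197 meanx -0.002
t 0.0065 0.008 8 y -0.0225 0.0254 meanx 0.0082
lip t 362 [-0.08557562  0.62214747] x res -0.0026924566193156085 0.00402131373029202 z [0.1515 0.154  0.1568]
jar ((0.7404671311378479, -0.0004408347012940794), 0.03376033902168274) [ 7.39384566e-01 -5.32600761e-04  2.04792515e-01]
scanface 86 [0.47288199 0.40221398 0.12967611]
s -0.013 0.008 19 y -0.0358 0.034 meanx -0.0078
s -0.0065 0.008 69 y -0.0365 0.0319 meanx -0.0001
s -0.0065 0.042 111 y -0.0209 0.0196 meanx 0.0022
s 0.0065 0.008 112 y -0.0257 0.0242 meanx 0.0093
lip s 285 [-0.08600293  0.62152225] x res -0.002750902077482742 0.004114652881242242 z [0.1512 0.154  0.1567]
jar ((0.7395229339599609, -0.0020985472947359085), 0.03502574935555458) [ 0.73910779 -0.00453391  0.20434033]
scanface 166 [0.47962995 0.45236444 0.12960266]
```

Call:
play_rows --xyz '[[20,-13,0],[60,-40,10],[105,-70,20],[150,-100,30],[195,-130,40],[240,-160,50],[285,-190,55],[320,-213,60],[347,-231,60],[347,-231,60]]' --rot '[[0,0,0],[0,0,-0.03],[0,0,-0.08],[0,0,-0.12],[0,0,-0.16],[0,0,-0.2],[0,0,-0.24],[0,0,-0.28],[0,0,-0.294],[0,0,-0.294]]' --grip '[1,1,1,1,1,1,1,1,1,1]'

```text
time_s: 1.35
eef_pos: [0.4652, -0.1471, 0.1897]
eef_rot: [-0.0, 0.927, 0.374, -0.0]
wrist_force: [-0.4, -0.5, 0.9]
opening: 0.998
grasp_force: 0.0
```

Run:
```python
from h import *
s=snap('side'); t=snap('top')
a=cv2.resize(s['color'][200:370,200:340],None,fx=3.5,fy=3.5); b=cv2.resize(t['color'][190:310,360:480],None,fx=2.5,fy=2.5)
W=np.zeros((595,800,3),np.uint8);W[:595,:490]=a;W[:300,495:795]=b
cv2.imwrite('pics/c2.png',W[...,::-1])
for nm,d in(('s',s),('t',t)):
    P=cloud(d).reshape(-1,3);c=np.array([.465,-.149]);B=P[(np.hypot(*(P[:,:2]-c).T)<.035)&(P[:,2]>.05)&(P[:,2]<.075)]
    print(nm,len(B),cv2.minAreaRect(B[:,:2].astype(np.float32)) if len(B) else 0)
```

```text
s 90 ((0.4646589159965515, -0.15138107538223267), (0.040153127163648605, 0.01128679420799017), 48.696720123291016)
t 32 ((0.4728063941001892, -0.1408008486032486), (0.016733484342694283, 0.009308505803346634), 45.90016174316406)
```

View pics/c2.png

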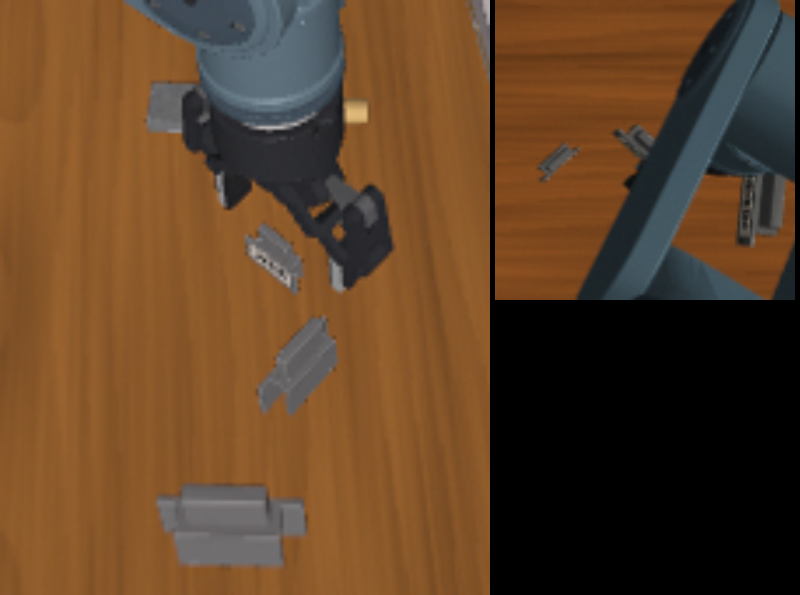

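The fingers stand at both ends of the holder's x axis, and the holder sits unmoved at crop (297,365). I'll descend and grip.

Call:
play_rows --xyz '[[-2,2,20],[-2,2,50],[-2,2,80],[-2,2,105],[-2,2,120],[-2,2,128],[-2,2,131],[-2,2,131],[-2,2,131],[-2,2,131]]' --rot '[[0,0,0],[0,0,0],[0,0,0],[0,0,0],[0,0,0],[0,0,0],[0,0,0],[0,0,0],[0,0,0],[0,0,0]]' --grip '[1,1,1,1,1,1,1,1,0.4,0]'

```text
time_s: 2.7
eef_pos: [0.4653, -0.153, 0.0595]
eef_rot: [0.0, 0.928, 0.372, 0.0]
wrist_force: [-0.1, 0.3, -0.7]
opening: 0.605
grasp_force: 0.0
```

Call:
play_rows --xyz '[[0,0,0],[0,0,0],[0,0,0],[0,0,0],[0,0,0],[0,0,0],[0,0,0],[0,0,0],[0,0,0],[0,0,0]]' --rot '[[0,0,0],[0,0,0],[0,0,0],[0,0,0],[0,0,0],[0,0,0],[0,0,0],[0,0,0],[0,0,0],[0,0,0]]' --grip '[0,0,0,0,0,0,0,0,0,0]'

```text
time_s: 3.95
eef_pos: [0.465, -0.153, 0.0591]
eef_rot: [0.0, 0.928, 0.372, 0.0]
wrist_force: [-0.6, 0.6, 4.3]
opening: 0.104
grasp_force: 60.4
```

Call:
play_rows --xyz '[[0,0,-15],[0,0,-45],[0,0,-85],[0,0,-125],[10,-8,-160],[40,-29,-185],[80,-59,-190],[120,-88,-190],[160,-118,-190],[200,-147,-190]]' --rot '[[0,0,0],[0,0,0],[0,0,0],[0,0,0],[0,0,0],[0,0,-0.04],[0,0,-0.1],[0,0,-0.16],[0,0,-0.22],[0,0,-0.28]]' --grip '[0,0,0,0,0,0,0,0,0,0]'

```text
time_s: 5.2
eef_pos: [0.5079, 0.0931, 0.2498]
eef_rot: [0.0, 0.867, 0.499, 0.0]
wrist_force: [0.6, -1.1, -0.6]
opening: 0.1
grasp_force: 59.7
```

```bash
cat > go.py <<'E'
import sys
from h import *
from scipy.spatial.transform import Rotation as R
# go.py x y z yaw_deg(holder x = tool y): shift/turn needed in tool axes
o=readout.get_obs(); q=o['eef_rot']; r=R.from_quat(np.r_[q[1:],q[0]]); g=np.array(list(map(float,sys.argv[1:4]))); w=np.radians(float(sys.argv[4]))
ey=np.array([np.cos(w),np.sin(w),0]); ez=np.array([0,0,-1]); Rt=R.from_matrix(np.stack([np.cross(ey,ez),ey,ez],1))
print('xyz mm',(r.inv().apply(g-o['eef_pos'])*1e3).round(1),'rot',(r.inv()*Rt).as_rotvec().round(4),'pos',o['eef_pos'].round(4),'q',o['q'].round(2),'F',o['wrist_force'].round(1),'grip',o['opening'],o['grasp_force'])
E
python3 go.py .564 .410 .25 -7.7
```

```text
xyz mm [ 3.022e+02 -1.106e+02 -2.000e-01] rot [ 0.001  -0.     -0.3917] pos [0.5079 0.0931 0.2498] q [-0.05  0.05  1.75 -0.    1.34  0.48] F [ 0.6 -1.1 -0.6] grip 0.10000919305000198 59.725942611694336
```

Call:
play_rows --xyz '[[20,-7,0],[60,-22,0],[105,-39,0],[150,-55,0],[190,-70,0],[230,-84,0],[265,-97,0],[290,-106,0],[302,-110,0],[302,-110,0]]' --rot '[[0,0,-0.02],[0,0,-0.08],[0,0,-0.14],[0,0,-0.2],[0,0,-0.26],[0,0,-0.32],[0,0,-0.36],[0,0,-0.39],[0,0,-0.392],[0,0,-0.392]]' --grip '[0,0,0,0,0,0,0,0,0,0]'

```text
time_s: 6.45
eef_pos: [0.5649, 0.408, 0.249]
eef_rot: [0.0, 0.753, 0.658, -0.0]
wrist_force: [0.9, -0.0, -0.3]
opening: 0.101
grasp_force: 59.7
```

```bash
python3 go.py .564 .410 .152 -7.7
python3 - <<'E'
from h import *
s=snap('side'); a=cv2.resize(s['color'][0:170,200:400],None,fx=3.5,fy=3.5); cv2.imwrite('pics/c3.png',a[...,::-1])
P=cloud(s).reshape(-1,3);B=P[(np.hypot(P[:,0]-.564,P[:,1]-.41)<.05)&(P[:,2]<.235)&(P[:,2]>.15)]
print(len(B),B.min(0),B.max(0),B.mean(0))
E
```

```text
xyz mm [ 1.9 -1.2 97. ] rot [-0.0001  0.0004 -0.0014] pos [0.5649 0.408  0.249 ] q [ 0.46  0.45  1.27 -0.    1.43  0.59] F [ 0.9 -0.  -0.3] grip 0.10060402100250664 59.72553491592407
89 [0.55182268 0.36832168 0.18806953] [0.57917778 0.42950224 0.23435405] [0.5648829  0.39115232 0.21723385]
```

View pics/c3.png

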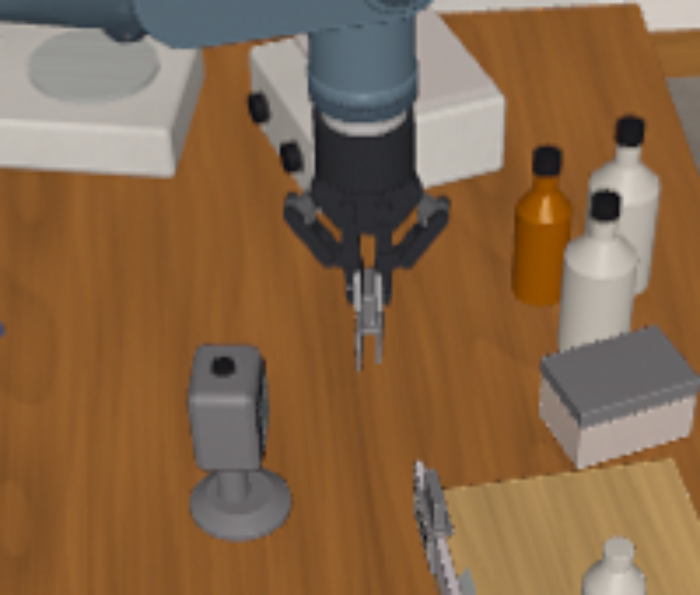

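The holder hangs upright at crop (368,320) with its wide label plate on the left, facing the scanner window at crop (262,405). I'll descend and hold.

Call:
play_rows --xyz '[[1,-1,10],[2,-1,25],[2,-1,42],[2,-1,60],[2,-1,75],[2,-1,86],[2,-1,93],[2,-1,97],[2,-1,97],[2,-1,97]]' --rot '[[0,0,0],[0,0,0],[0,0,0],[0,0,0],[0,0,0],[0,0,0],[0,0,0],[0,0,0],[0,0,0],[0,0,0]]' --grip '[0,0,0,0,0,0,0,0,0,0]'

```text
time_s: 7.75
eef_pos: [0.5647, 0.4101, 0.1527]
eef_rot: [0.0, 0.753, 0.657, 0.001]
wrist_force: [-0.2, 0.5, -0.1]
opening: 0.104
grasp_force: 59.7
```

Call:
play_rows --xyz '[[0,0,0],[0,0,0],[0,0,0],[0,0,0],[0,0,0],[0,0,0],[0,0,0],[0,0,0],[0,0,0],[0,0,0]]' --rot '[[0,0,0],[0,0,0],[0,0,0],[0,0,0],[0,0,0],[0,0,0],[0,0,0],[0,0,0],[0,0,0],[0,0,0]]' --grip '[0,0,0,0,0,0,0,0,0,0]'

```text
time_s: 9.0
eef_pos: [0.5644, 0.4099, 0.152]
eef_rot: [0.0, 0.754, 0.657, -0.0]
wrist_force: [-0.2, -0.2, -0.7]
opening: 0.099
grasp_force: 59.7
```

```bash
python3 - <<'E'
from h import *
s=snap('side');t=snap('top'); a=cv2.resize(s['color'][50:170,220:340],None,fx=4,fy=4);b=cv2.resize(t['color'][190:300,130:240],None,fx=2.9,fy=2.9)
W=np.zeros((480,800,3),np.uint8);W[:,:480]=a;W[:b.shape[0],481:481+b.shape[1]]=b; cv2.imwrite('pics/c4.png',W[...,::-1])
E
python3 go.py .564 .410 .25 4.9
```

```text
xyz mm [  0.   -0.4 -98. ] rot [ 0.      0.     -0.2215] pos [0.5644 0.4099 0.152 ] q [ 0.46  0.54  1.35 -0.    1.26  0.59] F [ 1.  -1.1 -0.7] grip 0.0980545901550014 59.72734093666077
```

View pics/c4.png

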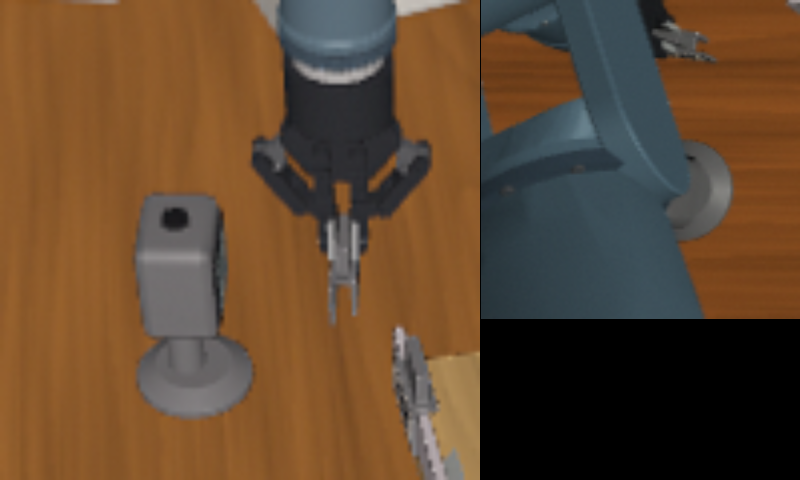

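Call:
play_rows --xyz '[[0,0,0],[0,0,0],[0,0,0],[0,0,0],[0,0,0],[0,0,0],[0,0,0],[0,0,0],[0,0,0],[0,0,0]]' --rot '[[0,0,0],[0,0,0],[0,0,0],[0,0,0],[0,0,0],[0,0,0],[0,0,0],[0,0,0],[0,0,0],[0,0,0]]' --grip '[0,0,0,0,0,0,0,0,0,0]'

```text
time_s: 10.35
eef_pos: [0.5644, 0.4099, 0.152]
eef_rot: [-0.0, 0.754, 0.657, -0.0]
wrist_force: [0.1, 0.1, -1.1]
opening: 0.107
grasp_force: 59.7
```

Held square for over 2.5 s: label plate at crop (333,300) opposite the window at (222,265), in line in height and sideways. Now raising.

Call:
play_rows --xyz '[[0,0,-10],[0,0,-30],[0,0,-55],[0,0,-80],[0,0,-105],[0,0,-120],[0,0,-128],[0,0,-128],[0,0,-128],[0,0,-128]]' --rot '[[0,0,0],[0,0,-0.03],[0,0,-0.08],[0,0,-0.13],[0,0,-0.17],[0,0,-0.2],[0,0,-0.22],[0,0,-0.222],[0,0,-0.222],[0,0,-0.222]]' --grip '[0,0,0,0,0,0,0,0,0,0]'

```text
time_s: 11.6
eef_pos: [0.564, 0.4097, 0.2787]
eef_rot: [-0.0, 0.676, 0.737, -0.001]
wrist_force: [0.2, -0.2, -0.3]
opening: 0.101
grasp_force: 59.7
```

```bash
python3 go.py .6228 -.0121 .28 4.9
```

```text
xyz mm [-425.3   22.4   -1. ] rot [-0.0019  0.0007  0.0004] pos [0.564  0.4097 0.2787] q [ 0.46  0.43  1.23 -0.    1.48  0.37] F [ 0.2 -0.2 -0.3] grip 0.10140899474297906 59.73425030708313
```

Call:
play_rows --xyz '[[-20,1,0],[-70,3,0],[-125,6,0],[-180,9,0],[-235,12,0],[-290,15,0],[-345,18,0],[-390,20,0],[-415,22,0],[-425,22,0]]' --rot '[[0,0,0],[0,0,0],[0,0,0],[0,0,0],[0,0,0],[0,0,0],[0,0,0],[0,0,0],[0,0,0],[0,0,0]]' --grip '[0,0,0,0,0,0,0,0,0,0]'

```text
time_s: 12.85
eef_pos: [0.6224, -0.0142, 0.2798]
eef_rot: [-0.0, 0.677, 0.736, -0.0]
wrist_force: [-0.1, 0.7, -0.3]
opening: 0.104
grasp_force: 59.7
```

Call:
play_rows --xyz '[[0,0,5],[0,0,15],[0,0,25],[0,0,35],[0,0,42],[0,0,47],[0,0,50],[0,0,50],[0,0,50],[0,0,50]]' --rot '[[0,0,0],[0,0,0],[0,0,0],[0,0,0],[0,0,0],[0,0,0],[0,0,0],[0,0,0],[0,0,0],[0,0,0]]' --grip '[0,0,0,0,0,0,0,0,0,0]'

```text
time_s: 14.1
eef_pos: [0.623, -0.0117, 0.2304]
eef_rot: [0.0, 0.676, 0.737, 0.0]
wrist_force: [0.1, 0.2, -0.2]
opening: 0.106
grasp_force: 59.7
```

```bash
python3 go.py .6228 -.0121 .23 4.9
python3 - <<'E'
from h import *
s=snap('side'); a=cv2.resize(s['color'][130:280,290:430],None,fx=4,fy=4); cv2.imwrite('pics/c5.png',a[...,::-1])
P=cloud(s).reshape(-1,3);P=P[~np.isnan(P[:,0])]
w=np.radians(4.9);ex=np.array([np.cos(w),np.sin(w)]);ey=np.array([-ex[1],ex[0]])
D=P[:,:2]-np.array([.6228,-.0121]);X=D@ex;Y=D@ey
def st(n,m): print(n,m.sum(),'X',np.percentile(X[m],[2,50,98]).round(4) if m.sum() else '','Y',np.percentile(Y[m],[2,50,98]).round(4) if m.sum() else '','z',np.percentile(P[m,2],[2,50,98]).round(4) if m.sum() else '')
m0=(abs(X)<.03)&(abs(Y)<.042)
for z in(.166,.174,.182,.190,.198,.206): st('hold %.3f'%z,m0&(P[:,2]>z)&(P[:,2]<z+.008))
st('lip near',(abs(X)<.01)&(Y<-.05)&(Y>-.15)&(P[:,2]>.15)&(P[:,2]<.16))
E
```

```text
xyz mm [-0.4 -0.2  0.4] rot [0.0006 0.0002 0.0004] pos [ 0.623  -0.0117  0.2304] q [-0.21  0.3   1.5   0.    1.34 -0.29] F [ 0.1  0.2 -0.2] grip 0.10591923179124861 59.73087966442108
hold 0.166 3 X [-0.0088 -0.0082  0.0065] Y [-0.0081  0.007   0.0301] z [0.1705 0.1734 0.174 ]
hold 0.174 28 X [-0.0094 -0.0085  0.0105] Y [-0.0339 -0.0173  0.0292] z [0.1742 0.1788 0.1818]
hold 0.182 23 X [-0.0097 -0.0088  0.0104] Y [-0.033  -0.0189  0.0242] z [0.1824 0.1867 0.1899]
hold 0.190 18 X [-0.0096 -0.0086  0.01  ] Y [-0.0328 -0.0221  0.0082] z [0.1905 0.1941 0.1977]
hold 0.198 37 X [-0.0096 -0.0038  0.0112] Y [-0.0311 -0.0199  0.0037] z [0.199  0.2031 0.2058]
hold 0.206 39 X [-0.0096 -0.0037  0.0093] Y [-0.0329 -0.0182 -0.0045] z [0.2062 0.2084 0.214 ]
lip near 125 X [-0.005  -0.0016  0.0029] Y [-0.1472 -0.1028 -0.0538] z [0.1503 0.1537 0.1575]
```

View pics/c5.png

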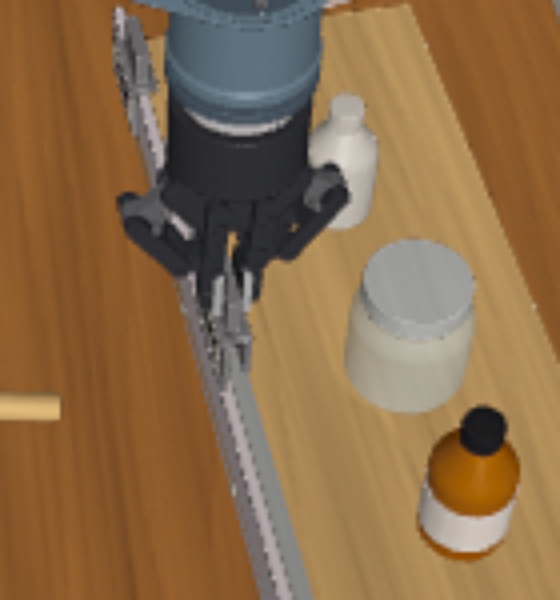

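The holder is astride the lip at crop (230,330), label to the front-left, in front of the jar at (412,325), with its plates about centred over the lip. I'll lower slowly and watch the forces.

Call:
play_rows --xyz '[[0,0,3],[0,0,7],[0,0,11],[0,0,14],[0,0,17],[0,0,20],[0,0,22],[0,0,24],[0,0,26],[0,0,26]]' --rot '[[0,0,0],[0,0,0],[0,0,0],[0,0,0],[0,0,0],[0,0,0],[0,0,0],[0,0,0],[0,0,0],[0,0,0]]' --grip '[0,0,0,0,0,0,0,0,0,0]'

```text
time_s: 15.4
eef_pos: [0.6225, -0.0117, 0.2042]
eef_rot: [-0.0, 0.676, 0.737, -0.0]
wrist_force: [-3.6, 0.2, 3.3]
opening: 0.104
grasp_force: 60.2
```

Call:
play_rows --xyz '[[0,-1,1],[0,-1,2],[0,-1,4],[0,-1,5],[0,-1,6],[0,-1,7],[0,-1,8],[0,-1,9],[0,-1,10],[0,-1,10]]' --rot '[[0,0,0],[0,0,0],[0,0,0],[0,0,0],[0,0,0],[0,0,0],[0,0,0],[0,0,0],[0,0,0],[0,0,0]]' --grip '[0,0,0,0,0,0,0,0,0,0]'

```text
time_s: 16.65
eef_pos: [0.6205, -0.0118, 0.1937]
eef_rot: [-0.001, 0.676, 0.737, -0.001]
wrist_force: [-7.8, -0.4, 2.4]
opening: 0.102
grasp_force: 60.3
```

Call:
play_rows --xyz '[[0,0,1],[0,0,2],[0,0,4],[0,0,5],[0,0,6],[0,0,7],[0,0,8],[0,0,9],[0,0,10],[0,0,10]]' --rot '[[0,0,0],[0,0,0],[0,0,0],[0,0,0],[0,0,0],[0,0,0],[0,0,0],[0,0,0],[0,0,0],[0,0,0]]' --grip '[0,0,0,0,0,0,0,0,0,0]'

```text
time_s: 17.9
eef_pos: [0.6204, -0.0117, 0.184]
eef_rot: [-0.001, 0.676, 0.737, -0.001]
wrist_force: [-8.2, -0.3, 7.4]
opening: 0.101
grasp_force: 60.8
```

Call:
play_rows --xyz '[[0,0,0.5],[0,0,1],[0,0,1],[0,0,1.5],[0,0,1.5],[0,0,2],[0,0,2],[0,0,2],[0,0,2],[0,0,2]]' --rot '[[0,0,0],[0,0,0],[0,0,0],[0,0,0],[0,0,0],[0,0,0],[0,0,0],[0,0,0],[0,0,0],[0,0,0]]' --grip '[0,0,0,0,0,0,0,0,0,0]'

```text
time_s: 19.15
eef_pos: [0.6205, -0.0117, 0.1839]
eef_rot: [-0.001, 0.676, 0.737, -0.001]
wrist_force: [-13.5, 0.8, 17.2]
opening: 0.099
grasp_force: 62.3
```

```bash
python3 go.py .6205 -.0121 .183 4.9
python3 - <<'E'
from h import *
s=snap('side'); a=cv2.resize(s['color'][130:280,290:430],None,fx=4,fy=4); cv2.imwrite('pics/c6.png',a[...,::-1])
t=snap('top'); P=cloud(t).reshape(-1,3)
J=P[(np.hypot(P[:,0]-.74,P[:,1]+.002)<.06)&(P[:,2]>.197)&(P[:,2]<.215)]
if len(J): print('jar',len(J),cv2.minEnclosingCircle(J[:,:2].astype(np.float32)))
E
```

```text
xyz mm [-0.4  0.   0.9] rot [-0.003   0.      0.0006] pos [ 0.6205 -0.0117  0.1839] q [-0.21  0.34  1.54 -0.    1.26 -0.3 ] F [-13.5   0.8  17.2] grip 0.09934588166817696 62.33132064342499
jar 27 ((0.7417542338371277, 0.007287120446562767), 0.03086143545806408)
```

View pics/c6.png

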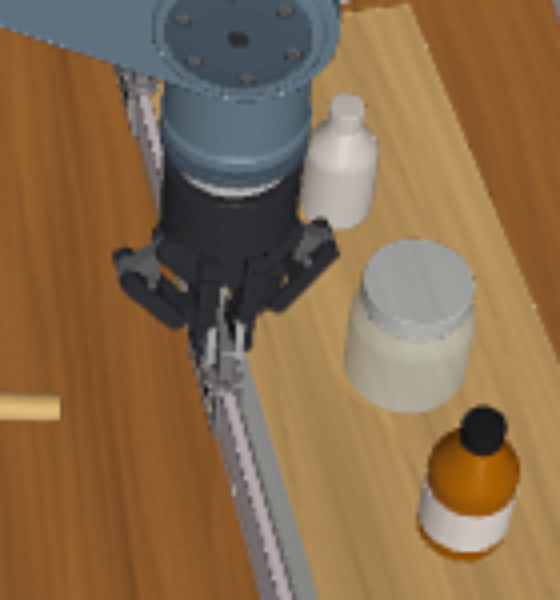

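The holder has stopped hard at TCP 0.184 m, which is the home height (0.125 + 0.059). The jar and both bottles stand where they were. I'll press a little more and relax the fore-aft force.

Call:
play_rows --xyz '[[0,-0.5,0.5],[0,-1,1],[0,-1,1],[0,-1,1],[0,-1,1],[0,-1,1],[0,-1,1],[0,-1,1],[0,-1,1],[0,-1,1]]' --rot '[[0,0,0],[0,0,0],[0,0,0],[0,0,0],[0,0,0],[0,0,0],[0,0,0],[0,0,0],[0,0,0],[0,0,0]]' --grip '[0,0,0,0,0,0,0,0,0,0]'

```text
time_s: 20.5
eef_pos: [0.6203, -0.0117, 0.1838]
eef_rot: [-0.0, 0.676, 0.737, -0.0]
wrist_force: [-12.1, 0.8, 20.5]
opening: 0.1
grasp_force: 62.8
```

```bash
python3 -c "
from h import *
print(ctrl.hand_in())"
```

```text
the job is handed in; nothing more can be done
None
```

The holder's barcode was held square to the scanner, about 80 mm away, for over two seconds. The holder is now fully home on the lip in front of the wide jar, still gripped and pressed down with about 20 N. The job is handed in, but no verdict came back.

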